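Set a wide jar in the ratchet jar clamp

ROBOT

A 6-joint arm with a two-finger parallel gripper is mounted at the origin on a cart in front of the work surface, level with it; the furniture and walls round the work are solid. World frame = base frame: x ahead of the robot, y to its left, z up, the work surface at z = 0. Lengths are in m, angles in rad, forces in N, time in s.
With the tool pointing down it reaches from about 0.325 to 0.925 m from the base axis. Payload 3.1 kg.
Tool frame: the origin (TCP) lies at the very end of the fingers, on their centre line; the grasp point (between the pads) lies 19 mm behind it; z points along the fingers, y is the line along which they close (so a half turn about z gives the same grasp; the last joint's range is limited). The gripper opens to 85 mm and grips with 20 to 120 N. Pads are 22 mm wide; open, the fingers measure 114 mm over their backs; the gripper's body (76 mm by 85 mm) begins 54 mm behind the grasp point. The pads swing forward as they close: fully open they stand 13 mm farther back than shut.
Start: joints at [1.195, 0.217, 1.613, -0, 1.311, -0.112], TCP at [0.163, 0.603, 0.231] pointing down, gripper open.
Joint ranges: [-2.75, 2.75], [-0.78, 2.1], [0.31, 2.55], [-1.13, 4.27], [0.13, 2.63], [-2.58, 2.58]. Speed limits (rad/s): [2.79, 2.79, 3.14, 3.14, 3.14, 3.14].

INTERFACE

Orientations are given as [roll, pitch, yaw] about the fixed x, y, z axes, in that order (R = Rz(yaw) Ry(pitch) Rx(roll)).
In Python, from plant import manip, grab_frame, get_calibration gives the robot as it stands.
- The arm moves only by the tool apply_moves, never from a script. Its argument "series" is a list of rows, each an object of numbers: "fingers": the closure in counts, from 0 (fully open) to 255 (shut); "tx", "ty", "tz": the shift along the tool's x, y, z in cm; "turn": the turn about the tool's z in rad. In form: [{"fingers": .., "tx": .., "ty": .., "tz": .., "turn": ..}, ...]. A call has 1 to 12 rows; each row is the pose to reach, as a shift and turn from the pose commanded when the call began, along the tool's axes at that moment; what a row does not reach only later rows make up. A row lasts 1/8 s, in which the tool goes at most 62.5 mm and 10.7 degrees, less where a joint would pass 70% of its speed; a pose out of reach is approached as far as the arm can. A call with a gripper value outside its range is refused whole. The fingers move at their own pace and stop on an object; the grip force is fixed at half the most. Time passes only in rows, so rows that repeat a pose let the fingers close. It gives the time, the measured TCP pose, the force, the opening and the grip force at its end, in the units of the state.
- manip.sense(): the state, without advancing time (a new reading comes with each control period).
- grab_frame(name): name is "scene" or "side" or "wrist"; returns (picture, depth): 384x512x3 uint8, blue, green, red; 384x512 float32, m along the optical axis (not along the pixel's ray), 0 where there is no reading.
- get_calibration(name): a dict with "fovy" (degrees; the focal length in pixels is half the picture's height over the tangent of half this angle, whatever the lens; pixels are square), "cx", "cy" (the principal point, pixels), "dist_coeffs" ([k1, k2, p1, p2, k3] as OpenCV has them; the pictures are not rectified), "origin" and "orientation" of the camera in the world; the wrist camera has in their place "T_tool_cam" (4x4, takes a point from camera to tool coordinates, whose origin is the TCP and whose axes are the flange's). Camera axes: x right, y down, z forward; pixel columns grow to the right and rows downward; lengths in m; the calibration is good to about 2 mm. A picture is of the moment at which its call begins: read the wrist's pose just before it. get_calibration takes no time and is no camera call.
- manip.sign_off(): hands the job in; it is judged then, once.
The state is a dict: "clock": time; "q": joint angles; "dq": joint speeds; "joint_efforts": joint torques, N m; "ee_pos": TCP position; "tcp_rot": TCP orientation; "force": force on the tool from outside, world axes, zero at the start; "wrist_torque": the same for the moment, N m; "width": opening from 0.0 (shut) to 1.0 (fully open); "finger_force": force on a finger pad.
Only numpy, scipy, OpenCV 4.12 (cv2) and the standard library are available. Lean on these libraries where they do the work, as an engineer would, in place of code of your own. Each camera call takes 0.05 s, during which the arm holds its last target. There are 200 camera calls.

TASK

Set the wide glass jar up in the jar clamp so that its lid can be twisted off with one hand. With your fingertips press the clamp's release paddle down and, keeping it pressed, push the sliding jaw fully back; then push the jar along the table into the clamp's mouth until it meets the bar, and push the jaw up against it until the sprung pad on the other side is pushed in and the clamp holds the jar firmly by itself. Only press and push: do not grip, lift or tip the jar, and leave the other things on the table where they are.

Things in the scene. Friction and masses are not known exactly. Their poses are not given: they have to be found in the camera images.
- jar: The wide glass storage jar with a flat grey lid, loose on the table in front of the clamp's mouth: 85 mm across up to 58 mm high, lid 80 mm across, 75 mm tall in all, about 0.3 kg. Origin: centre of its underside.
- clamp: Jar clamp fixed to the table by suction feet. Origin on the table under the bar; x away from the robot across the bar, y left along it. Toothed bar 16 mm thick, 39 high, y -238 to 95 mm; right end foot block (y -238 to -206, 38 high) is the jaw's stop. Fixed jaw left, sliding jaw right; arms reach to x -80 mm, up to 62 high, rubber V pads (z 10 to 52) with grooves at x -52 mm.
- mouth (a point): Point on the table where the jar's axis stands when the jar touches the bar midway between fixed jaw and fully opened sliding jaw (clamp x -50.5, y -15 mm). With the jaw fully back there are 111 mm between the pads' edges: 13 mm to spare on either side of the jar.
- jaw (a joint): Sliding jaw, m: 0 closed, 0.095 fully back at the foot block; opens towards clamp -y. The ratchet (5 mm teeth) lets it be pushed closed at any time (clicking, 5 N) but blocks it going back unless the release is held down (then 2 to 3 N). Let go, it may slip back up to 5 mm to the next tooth. It grips the jar at about 0.047 to 0.055.
- paddle (a point): Middle of the top of the black release paddle on the sliding jaw (30 mm wide, 34 long along the bar; 68 mm above the table when up, sloping up to the jaw arm). It lies in a 52 mm long well between the jaw arm (56 mm high, 29 mm away on the +y side) and the upright thumb stop (23 mm away on the -y side). Moves with the jaw.
- release (a joint): Release paddle, rad: 0 up (locked), 0.28 fully down; sprung (3 to 7 N), comes up when let go. From about 0.14 the ratchet is free; at 0.18 it is level, its top 60 mm above the table: a good depth (flat fingertip 58 to 61 mm above the table). Keep it pressed while the jaw is pushed back.
- thumb_stop (a point): Centre of the upright face of the sliding jaw's housing (36 mm wide, 50 to 86 mm above the table; this point at 70). It looks to clamp +y; a finger in the well pushes against it to move the jaw back.
- jaw_back (a point): Centre of the upright rear face of the same housing (36 mm wide, 50 to 86 mm above the table; this point at 68). It looks to clamp -y; push here towards +y to close the jaw. Below it lie bar and foot block, 39 mm high.
- sprung_pad (a joint): Sprung V pad of the fixed jaw, m: 0 out, 0.008 pushed right in; gives way towards clamp +y with 2.5 N at first, 7 N at the end. As the ratchet gives back up to 5 mm, push the jaw until this pad is all but fully in (about 15 N on the jaw in all); then it keeps pressing on the jar.
- sugar_jar: Bystander: narrow glass jar with grey lid, 54 mm across, 80 mm tall; origin at the centre of its underside.
- salt_small: Bystander: salt shaker, 44 across, 90 mm tall; origin at the centre of its underside.
- saucer_1: Bystander: white saucer, 120 across, 14 mm high; origin at the centre of its underside.
- matchbox: Bystander: matchbox, 61x49x14 mm; origin at the centre of its underside.
- drying_glass_1: Bystander: upturned small glass, 45 across, 62 mm tall; origin at the centre of its underside.
- drying_glass_2: Bystander: upturned small glass, 45 across, 62 mm tall; origin at the centre of its underside.
- drying_cup_1: Bystander: white cup, 60x80x62 mm; origin at the centre of its underside.
- table_mug: Bystander: orange mug, 81x113x101 mm; origin at the centre of its underside.
There are look-alikes about, which are no part of the job. What is shaped like the jar but red or turquoise is not meant.

How it is judged:
By the outcome, as a careful person would: the job done as asked, in the order asked, and still so for the second after the job is handed in, with the robot touching nothing.
It also fails if it takes over 58 s, if anything falls off the work surface, if the arm or the gripper's body presses on something with over 40 N, if the wrist force passes 120 N, or if a joint passes its speed limit or range.

## Working session

There is one attempt and no reset: what is moved stays moved. The work goes in short steps, Python scripts to look and compute and a tool call to move; the robot and the scene stay as the last step left them, time stands still between calls to the robot, and variables do not carry over. Pictures are saved under pics/ and viewed, at most 10 in all, crops included, and the job is handed in when it is done.

Besides the shell and the picture viewer there is one more tool, called after "Emit:" as name(argument=value, ...), one argument or row to a line, values as JSON. apply_moves: Moves the arm, as the interface text tells. Its arguments: {"type":"object","properties":{"series":{"type":"array","items":{"type":"object","properties":{"fingers":{"type":"number"},"tx":{"type":"number"},"ty":{"type":"number"},"tz":{"type":"number"},"turn":{"type":"number"}}}}},"required":["series"]}

```bash
mkdir -p pics
cat > h.py <<'E'
import numpy as np, cv2
from plant import manip, grab_frame, get_calibration
from scipy.spatial.transform import Rotation as R
def grab(n):
    s=manip.sense(); im,d=grab_frame(n); c=get_calibration(n)
    if n=='wrist':
        T=np.eye(4); T[:3,:3]=rot(s['tcp_rot']); T[:3,3]=s['ee_pos']; T=T@np.array(c['T_tool_cam'])
    else:
        T=np.eye(4); T[:3,:3]=rot(c['orientation']); T[:3,3]=c['origin']
    f=im.shape[0]/2/np.tan(np.radians(c['fovy'])/2)
    K=np.array([[f,0,c['cx']],[0,f,c['cy']],[0,0,1]])
    return im,d,K,np.array(c['dist_coeffs'],float),T
def rot(o):
    o=np.array(o,float)
    return o if o.shape==(3,3) else R.from_euler('xyz',o).as_matrix()
def cloud(d,K,D,T):
    h,w=d.shape; u,v=np.meshgrid(np.arange(w),np.arange(h))
    p=cv2.undistortPoints(np.stack([u,v],-1).reshape(-1,1,2).astype(float),K,D).reshape(h,w,2)
    X=np.dstack([p[...,0]*d,p[...,1]*d,d])
    W=X@T[:3,:3].T+T[:3,3]; W[d==0]=np.nan
    return W
E
python3 - <<'E'
from h import *
print(manip.sense())
for n in ['scene','side','wrist']:
    im,d,K,D,T=grab(n); print(n,get_calibration(n)); np.savez('pics/%s0.npz'%n,W=cloud(d,K,D,T),im=im,K=K,D=D,T=T)
    cv2.imwrite('pics/%s0.png'%n,im)
a=[cv2.imread('pics/%s0.png'%n) for n in ['scene','side']]
cv2.imwrite('pics/s0.png',cv2.resize(a[0],(768,576)))
E
```

```text
{'clock': 0.0, 'q': array([ 1.19477959e+00,  2.17801209e-01,  1.61493967e+00,  6.28055799e-07,
        1.31129349e+00, -1.12196368e-01]), 'dq': array([-0.00105103,  0.00067482,  0.00049895, -0.00085801, -0.0001934 ,
        0.00089777]), 'joint_efforts': array([ 1.18984815e-03, -3.96825027e+01, -3.03862596e+01,  1.44486859e-05,
        9.23194602e-03,  1.66096363e-06]), 'ee_pos': array([0.16265473, 0.60261411, 0.2299362 ]), 'tcp_rot': array([-3.13916636e+00, -2.73979481e-04,  2.87777179e+00]), 'force': array([-0.4087441 ,  0.16154218, -0.09296223]), 'wrist_torque': array([ 0.02165893,  0.00515092, -0.014923  ]), 'finger_force': 0.0, 'width': 0.9985744729339551}
scene {'fovy': 45.492228164439744, 'cx': 261.79332392489295, 'cy': 197.64593987782166, 'dist_coeffs': array([-0.18088928,  0.        ,  0.        ,  0.        ,  0.        ]), 'origin': array([-0.18065445, -0.87328089,  0.96981792]), 'orientation': array([-2.24790396,  0.01666412, -0.64788968])}
side {'fovy': 45.879670580030506, 'cx': 262.05331076746586, 'cy': 198.05314125646427, 'dist_coeffs': array([-0.08896498,  0.        ,  0.        ,  0.        ,  0.        ]), 'origin': array([-0.09825574,  1.42114132,  0.93975218]), 'orientation': array([-2.08579828, -0.02342432, -2.70509073])}
wrist {'fovy': 69.35717473460015, 'cx': 257.68469663500036, 'cy': 191.24934486099212, 'dist_coeffs': array([-0.04106193,  0.        ,  0.        ,  0.        ,  0.        ]), 'T_tool_cam': array([[ 2.83191926e-04, -9.55982440e-01, -2.93423744e-01,
         7.56177401e-02],
       [ 9.99999528e-01, -2.02688852e-06,  9.71732750e-04,
         9.89283442e-04],
       [-9.29554183e-04, -2.93423881e-01,  9.55981988e-01,
        -1.43030228e-01],
       [ 0.00000000e+00,  0.00000000e+00,  0.00000000e+00,
         1.00000000e+00]])}
```

View pics/s0.png

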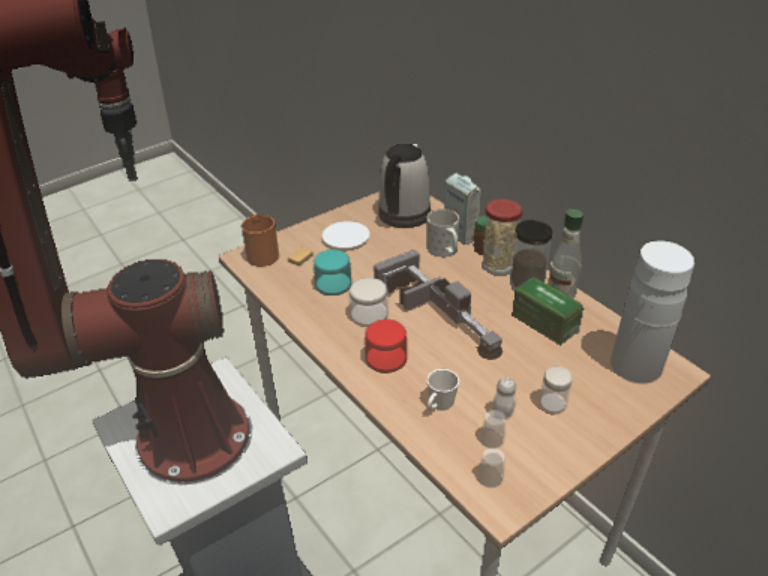

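View pics/side0.png

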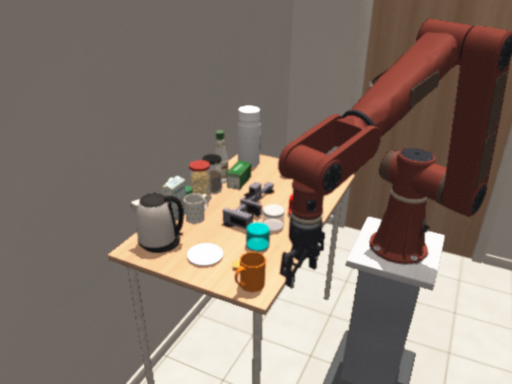

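The jar (light lid) is at about (368,290) in the enlarged scene picture. The clamp runs from (400,265), the fixed jaw, to (490,343), the foot block. The red and turquoise jars stand either side of the jar. Next I'll get coarse coordinates from the depth.

Run:
```python
from h import *
z=np.load('pics/scene0.npz'); W=z['W']; im=z['im']
for n,(u,v) in dict(jar=(368,290),red=(386,333),turq=(332,260),foot=(490,340),house=(458,290),fixarm=(385,270),fixarm2=(412,255),slidarm=(405,292),cup=(442,380),saucer=(345,235),matchb=(300,257),bar=(470,318)).items():
    print(n,np.round(W[int(v/1.5),int(u/1.5)],3))
# orthographic top-down height & colour, 1mm/px: centre later
x0,x1,y0,y1=.25,.85,-.35,.35
s=800
O=np.zeros((int((x1-x0)*s),int((y1-y0)*s),3),np.uint8)
P=W.reshape(-1,3);C=im.reshape(-1,3)
m=np.isfinite(P).all(1)&(P[:,2]>-.02)&(P[:,2]<.3); P=P[m];C=C[m]
o=np.argsort(P[:,2]);P=P[o];C=C[o]
for p,c in zip(P,C):
    i=int((x1-p[0])*s); j=int((y1-p[1])*s)
    if 1<=i<O.shape[0]-1 and 1<=j<O.shape[1]-1: O[i-1:i+2,j-1:j+2]=c
cv2.imwrite('pics/top0.png',O)
```

```text
jar [0.452 0.075 0.075]
red [ 0.402 -0.055  0.071]
turq [0.45  0.211 0.077]
foot [ 0.578 -0.167  0.036]
house [ 0.591 -0.053  0.086]
fixarm [0.539 0.135 0.051]
fixarm2 [0.618 0.137 0.056]
slidarm [0.524 0.039 0.058]
cup [ 0.43  -0.193  0.034]
saucer [0.588 0.37  0.006]
matchb [0.442 0.347 0.014]
bar [ 0.589 -0.096  0.038]
```

View pics/top0.png

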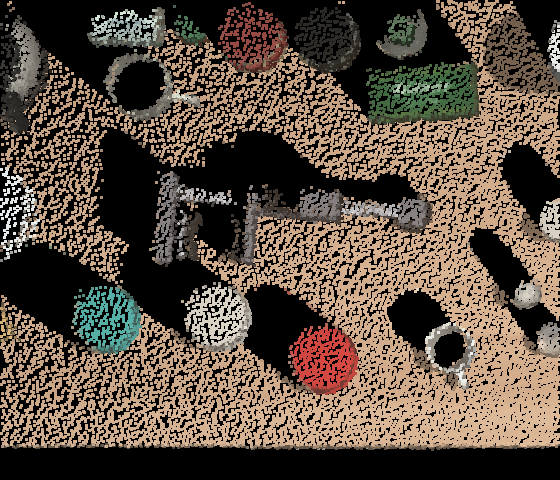

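The top view shows the jar at about (0.455, 0.079). The bar lies near x=0.60 with a slight yaw, and the foot block is at about (0.58, -0.17). I'll bring the wrist camera above the clamp with the fingers shut.

Emit:
apply_moves(
  series=[
    {"fingers": 255, "tx": -4, "ty": -4, "tz": -5},
    {"fingers": 255, "tx": -8, "ty": -8, "tz": -5},
    {"fingers": 255, "tx": -12, "ty": -12, "tz": -5, "turn": -0.05},
    {"fingers": 255, "tx": -16, "ty": -16, "tz": -5, "turn": -0.1},
    {"fingers": 255, "tx": -20, "ty": -20, "tz": -5, "turn": -0.15},
    {"fingers": 255, "tx": -25, "ty": -25, "tz": -5, "turn": -0.187},
    {"fingers": 255, "tx": -30, "ty": -29.5, "tz": -5, "turn": -0.187},
    {"fingers": 255, "tx": -35, "ty": -34.5, "tz": -5, "turn": -0.187},
    {"fingers": 255, "tx": -40, "ty": -39, "tz": -5, "turn": -0.187},
    {"fingers": 255, "tx": -44, "ty": -43, "tz": -5, "turn": -0.187},
    {"fingers": 255, "tx": -47.5, "ty": -46.5, "tz": -5, "turn": -0.187},
    {"fingers": 255, "tx": -47.5, "ty": -46.5, "tz": -5, "turn": -0.187},
  ],
)

```text
validation failed for argument at $.se...
```

Run:
```python
from h import *
s=manip.sense(); print(s['clock'],s['ee_pos'],s['tcp_rot'],s['force'],s['q'])
im,d,K,D,T=grab('wrist'); np.savez('pics/wrist1.npz',W=cloud(d,K,D,T),im=im,K=K,D=D,T=T)
cv2.imwrite('pics/w1.png',cv2.resize(cv2.rotate(im,cv2.ROTATE_180),(768,576)))
```

```text
0.15 [0.16272784 0.60278483 0.23025007] [-3.13968889e+00 -1.92058781e-04  2.87777272e+00] [-0.08577291  0.42686687  0.15419378] [ 1.19478228e+00  2.17599067e-01  1.61457877e+00 -2.30638209e-05
  1.31132811e+00 -1.12188360e-01]
```

View pics/w1.png

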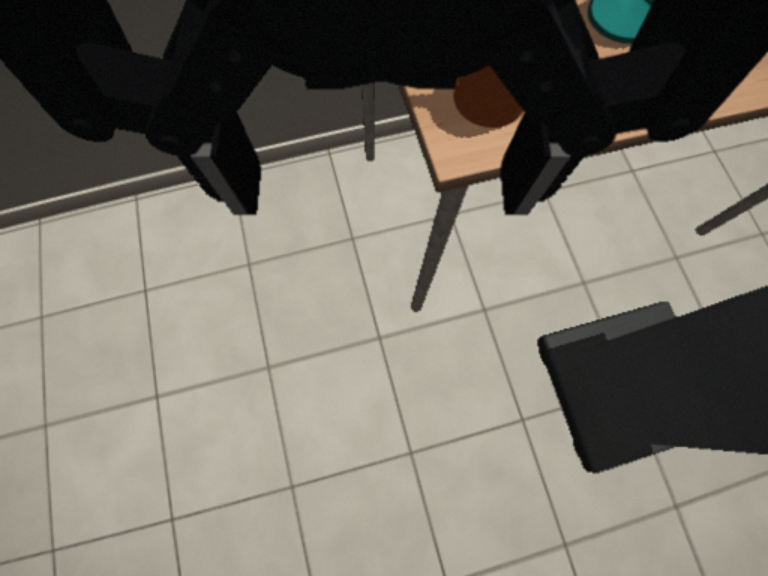

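The call was refused, and this picture only shows the floor with the table edge at the top. I'll resend with every key in every row.

Emit:
apply_moves(
  series=[
    {"fingers": 255, "tx": -4, "ty": -4, "tz": -5, "turn": 0},
    {"fingers": 255, "tx": -8, "ty": -8, "tz": -5, "turn": 0},
    {"fingers": 255, "tx": -12, "ty": -12, "tz": -5, "turn": -0.05},
    {"fingers": 255, "tx": -16, "ty": -16, "tz": -5, "turn": -0.1},
    {"fingers": 255, "tx": -20, "ty": -20, "tz": -5, "turn": -0.15},
    {"fingers": 255, "tx": -25, "ty": -25, "tz": -5, "turn": -0.187},
    {"fingers": 255, "tx": -30, "ty": -29.5, "tz": -5, "turn": -0.187},
    {"fingers": 255, "tx": -35, "ty": -34.5, "tz": -5, "turn": -0.187},
    {"fingers": 255, "tx": -40, "ty": -39, "tz": -5, "turn": -0.187},
    {"fingers": 255, "tx": -44, "ty": -43, "tz": -5, "turn": -0.187},
    {"fingers": 255, "tx": -47.5, "ty": -46.5, "tz": -5, "turn": -0.187},
    {"fingers": 255, "tx": -47.5, "ty": -46.5, "tz": -5, "turn": -0.187},
  ],
)

```text
clock: 1.7
ee_pos: [0.5015, 0.0272, 0.2811]
tcp_rot: [-3.141, 0.0, 3.059]
force: [-1.6, 0.3, -0.2]
width: 0.004
finger_force: 0.0
```

Run:
```python
from h import *
s=manip.sense(); print(s['clock'],s['ee_pos'],s['tcp_rot'],s['force'],s['q'])
im,d,K,D,T=grab('wrist'); np.savez('pics/wrist1.npz',W=cloud(d,K,D,T),im=im,K=K,D=D,T=T)
cv2.imwrite('pics/w2.png',cv2.resize(cv2.rotate(im,cv2.ROTATE_180),(768,576)))
```

```text
1.7 [0.50153731 0.02717662 0.2811248 ] [-3.14074956e+00  9.87778948e-05  3.05931840e+00] [-1.57227799  0.29014957 -0.20748624] [-8.51719115e-02 -8.79953840e-02  1.84114332e+00 -8.57030799e-04
  1.38834356e+00 -1.57353848e+00]
```

View pics/w2.png

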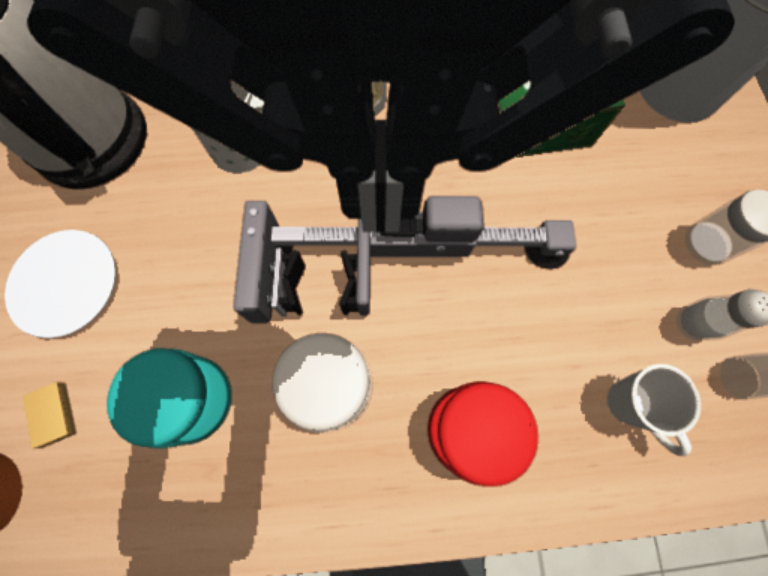

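A clear view (coordinates in the enlarged, rotated picture): bar from (272,235) to (575,238), housing top at about (453,215), and sliding arm at (363,275). The fixed arm is at (256,262), the foot block at (560,236) and the jar lid centre at (321,381). I'll measure these from the depth.

Run:
```python
from h import *
W=np.load('pics/wrist1.npz')['W'][::-1,::-1]
def box(U0,V0,U1,V1,zl,zh):
    P=W[int(V0/1.5):int(V1/1.5),int(U0/1.5):int(U1/1.5)].reshape(-1,3)
    P=P[np.isfinite(P).all(1)]; return P[(P[:,2]>zl)&(P[:,2]<zh)]
def rep(n,P): 
    if len(P)<5: print(n,len(P));return
    print(n,len(P),'min',np.round(np.percentile(P,1,0),4),'max',np.round(np.percentile(P,99,0),4),'med',np.round(np.median(P,0),4))
rep('bar L',box(275,225,355,245,.03,.045)); rep('bar R',box(485,225,542,248,.03,.045))
rep('foot',box(540,215,580,255,.03,.045))
H=box(420,190,490,245,.078,.095); rep('house',H); print(cv2.minAreaRect((H[:,:2]*1000).astype(np.float32)))
F=box(235,200,275,325,.055,.07); rep('fixarm',F); print(cv2.minAreaRect((F[:,:2]*1000).astype(np.float32)))
rep('slidarm',box(355,240,372,315,.045,.07))
rep('fixpad',box(275,245,305,318,.03,.056)); rep('slidpad',box(335,245,358,318,.03,.056))
F=box(540,215,580,255,.03,.045);print(cv2.minAreaRect((F[:,:2]*1000).astype(np.float32)))
J=box(265,325,380,440,.068,.085); rep('lid',J); print(cv2.minEnclosingCircle((J[:,:2]*1000).astype(np.float32)))
B=np.vstack([box(300,222,350,250,.034,.045),box(485,222,540,250,.034,.045)])
a,b=np.polyfit(B[:,1],B[:,0],1); print('bar slope',a,'x at y0',b, 'table z',np.median(box(380,330,430,400,-.02,.02)[:,2]))
```

```text
bar L 580 min [0.5984 0.0481 0.0306] max [0.6182 0.1272 0.04  ] med [0.6072 0.0873 0.0367]
bar R 408 min [ 0.5828 -0.1425  0.0314] max [ 0.6008 -0.0855  0.0404] med [ 0.5904 -0.1135  0.037 ]
foot 471 min [ 0.5704 -0.1785  0.0306] max [ 0.6027 -0.1423  0.0396] med [ 0.5853 -0.1606  0.0375]
house 939 min [ 0.5791 -0.0732  0.0787] max [ 0.6141 -0.0209  0.0879] med [ 0.5946 -0.0459  0.086 ]
((596.8043823242188, -47.5115966796875), (54.511619567871094, 34.901180267333984), 85.5483627319336)
fixarm 1291 min [0.5264 0.1303 0.0557] max [0.6353 0.1584 0.0644] med [0.577  0.1436 0.0622]
((581.7330322265625, 141.2288818359375), (35.248775482177734, 112.47592163085938), 88.82601928710938)
slidarm 424 min [0.5254 0.032  0.0464] max [0.5884 0.05   0.0578] med [0.556  0.0405 0.0556]
fixpad 591 min [0.531  0.1013 0.0311] max [0.5869 0.1239 0.0546] med [0.5606 0.1139 0.0501]
slidpad 309 min [0.5271 0.0463 0.0308] max [0.5801 0.0636 0.0539] med [0.5488 0.0542 0.0509]
((586.446044921875, -160.11834716796875), (38.28289794921875, 32.78944396972656), 85.7464370727539)
lid 3332 min [0.4208 0.0444 0.0718] max [0.4955 0.1194 0.0777] med [0.4569 0.0818 0.0757]
((458.7437744140625, 82.37503814697266), 40.48823547363281)
bar slope 0.08198294830085193 x at y0 0.6007334174533007 table z 0.0004966581925701097
```

Clamp frame: origin about (0.605, 0.061), yaw about -0.08. The jaw is at roughly 26 mm open. The paddle is at (0.600, 0.002), the mouth at (0.5535, 0.050) and the jar at (0.458, 0.082). I'll go above the paddle, then down.

Emit:
apply_moves(
  series=[
    {"fingers": 255, "tx": -5, "ty": -0.8, "tz": 3, "turn": 0},
    {"fingers": 255, "tx": -10, "ty": -1.6, "tz": 6, "turn": 0},
    {"fingers": 255, "tx": -10, "ty": -1.6, "tz": 11, "turn": 0},
    {"fingers": 255, "tx": -10, "ty": -1.6, "tz": 16, "turn": 0},
    {"fingers": 255, "tx": -10, "ty": -1.6, "tz": 18.5, "turn": 0},
    {"fingers": 255, "tx": -10, "ty": -1.6, "tz": 19.5, "turn": 0},
    {"fingers": 255, "tx": -10, "ty": -1.6, "tz": 19.5, "turn": 0},
  ],
)

```text
clock: 2.62
ee_pos: [0.5984, 0.008, 0.0863]
tcp_rot: [3.141, -0.001, 3.066]
force: [-0.5, -0.6, 0.2]
width: -0.003
finger_force: 0.0
```

Run:
```python
from h import *
s=manip.sense(); print(s['clock'],s['ee_pos'],s['tcp_rot'],s['force'])
im,d,K,D,T=grab('wrist'); a=cv2.rotate(im,cv2.ROTATE_180)[:300,100:420]
im,d,K,D,T=grab('scene'); b=im[150:260,240:350]
cv2.imwrite('pics/w3.png',np.hstack([cv2.resize(a,(400,375)),cv2.resize(b,(375,375),interpolation=cv2.INTER_CUBIC)]))
```

```text
2.625 [0.59839251 0.00802331 0.08626316] [ 3.14140158e+00 -6.96089436e-04  3.06599531e+00] [-0.54542891 -0.63753093  0.16295988]
```

View pics/w3.png

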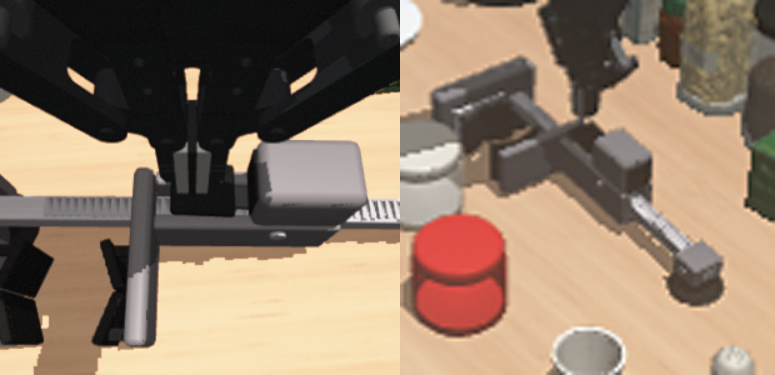

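The fingertip is above the well between the jaw arm (left, x≈145) and the housing (x≈255), about 5 mm left of the paddle's middle. I'll correct that and press down to about z = 0.060.

Emit:
apply_moves(
  series=[
    {"fingers": 255, "tx": -0.2, "ty": -0.5, "tz": 0.8, "turn": 0},
    {"fingers": 255, "tx": -0.2, "ty": -0.5, "tz": 1.6, "turn": 0},
    {"fingers": 255, "tx": -0.2, "ty": -0.5, "tz": 2.2, "turn": 0},
    {"fingers": 255, "tx": -0.2, "ty": -0.5, "tz": 2.65, "turn": 0},
    {"fingers": 255, "tx": -0.2, "ty": -0.5, "tz": 2.65, "turn": 0},
    {"fingers": 255, "tx": -0.2, "ty": -0.5, "tz": 2.65, "turn": 0},
  ],
)

```text
clock: 3.48
ee_pos: [0.6003, 0.0019, 0.0601]
tcp_rot: [-3.141, -0.0, 3.065]
force: [-0.8, 1.3, 3.4]
width: -0.002
finger_force: 1.5
```

Emit:
apply_moves(
  series=[
    {"fingers": 255, "tx": 0, "ty": -0.4, "tz": 0.05, "turn": 0},
    {"fingers": 255, "tx": 0, "ty": -0.8, "tz": 0.05, "turn": 0},
    {"fingers": 255, "tx": 0, "ty": -1.4, "tz": 0.05, "turn": 0},
    {"fingers": 255, "tx": 0, "ty": -2.0, "tz": 0.05, "turn": 0},
    {"fingers": 255, "tx": 0, "ty": -2.6, "tz": 0.05, "turn": 0},
  ],
)

```text
clock: 4.1
ee_pos: [0.5982, -0.0246, 0.0593]
tcp_rot: [-3.142, -0.0, 3.065]
force: [-1.3, 2.3, 3.7]
width: -0.0
finger_force: 2.0
```

Emit:
apply_moves(
  series=[
    {"fingers": 255, "tx": 0, "ty": -0.7, "tz": 0, "turn": 0},
    {"fingers": 255, "tx": 0, "ty": -1.4, "tz": 0, "turn": 0},
    {"fingers": 255, "tx": 0, "ty": -2.1, "tz": 0, "turn": 0},
    {"fingers": 255, "tx": 0, "ty": -2.8, "tz": 0, "turn": 0},
    {"fingers": 255, "tx": 0, "ty": -3.5, "tz": 0, "turn": 0},
    {"fingers": 255, "tx": 0, "ty": -4.1, "tz": 0, "turn": 0},
    {"fingers": 255, "tx": 0, "ty": -4.6, "tz": 0, "turn": 0},
  ],
)

```text
clock: 4.97
ee_pos: [0.5952, -0.0701, 0.0594]
tcp_rot: [3.141, 0.001, 3.064]
force: [-0.3, 3.7, 4.6]
width: 0.001
finger_force: 2.5
```

Emit:
apply_moves(
  series=[
    {"fingers": 255, "tx": 0, "ty": -0.3, "tz": 0, "turn": 0},
    {"fingers": 255, "tx": 0, "ty": -0.6, "tz": 0, "turn": 0},
    {"fingers": 255, "tx": 0, "ty": -0.8, "tz": 0, "turn": 0},
    {"fingers": 255, "tx": 0, "ty": -0.8, "tz": 0, "turn": 0},
  ],
)

```text
clock: 5.48
ee_pos: [0.5952, -0.0782, 0.0599]
tcp_rot: [-3.141, 0.002, 3.065]
force: [0.4, 2.9, 5.6]
width: -0.002
finger_force: 2.5
```

Emit:
apply_moves(
  series=[
    {"fingers": 255, "tx": 0, "ty": -0.2, "tz": 0, "turn": 0},
    {"fingers": 255, "tx": 0, "ty": -0.4, "tz": 0, "turn": 0},
    {"fingers": 255, "tx": 0, "ty": -0.6, "tz": 0, "turn": 0},
    {"fingers": 255, "tx": 0, "ty": -0.6, "tz": 0, "turn": 0},
  ],
)

```text
clock: 5.98
ee_pos: [0.5948, -0.0806, 0.0599]
tcp_rot: [3.136, 0.002, 3.064]
force: [1.6, 11.7, 6.6]
width: 0.0
finger_force: 7.8
```

The jaw is at its stop: force rose to 12 N after about 83 mm of travel, as expected. I'll ease off, lift, and go behind the jar with the fingers part open.

Emit:
apply_moves(
  series=[
    {"fingers": 255, "tx": 0, "ty": 0.5, "tz": 0, "turn": 0},
    {"fingers": 255, "tx": 0, "ty": 0.7, "tz": -1.5, "turn": 0},
    {"fingers": 255, "tx": 0, "ty": 0.7, "tz": -5, "turn": 0},
    {"fingers": 87, "tx": 0, "ty": 0.7, "tz": -10, "turn": 0},
    {"fingers": 87, "tx": 4, "ty": 3, "tz": -14, "turn": 0},
    {"fingers": 87, "tx": 8, "ty": 6, "tz": -18, "turn": 0},
    {"fingers": 87, "tx": 12, "ty": 9, "tz": -19, "turn": 0},
    {"fingers": 87, "tx": 16, "ty": 12, "tz": -19, "turn": 0},
    {"fingers": 87, "tx": 19, "ty": 14, "tz": -19, "turn": 0},
    {"fingers": 87, "tx": 20.7, "ty": 15.6, "tz": -19, "turn": 0},
    {"fingers": 87, "tx": 20.7, "ty": 15.6, "tz": -19, "turn": 0},
  ],
)

```text
clock: 7.35
ee_pos: [0.3979, 0.0878, 0.249]
tcp_rot: [-3.141, -0.001, 3.067]
force: [-0.5, -0.1, 0.3]
width: 0.661
finger_force: 0.0
```

Run:
```python
from h import *
s=manip.sense(); print(s['clock'],s['ee_pos'],s['tcp_rot'],s['force'],s['width'])
im,d,K,D,T=grab('wrist'); np.savez('pics/wrist4.npz',W=cloud(d,K,D,T),im=im,K=K,D=D,T=T)
cv2.imwrite('pics/w4.png',cv2.resize(cv2.rotate(im,cv2.ROTATE_180),(768,576)))
```

```text
7.35 [0.3979417  0.08779068 0.24904555] [-3.14080631e+00 -5.51110080e-04  3.06653584e+00] [-0.54711765 -0.08948954  0.29708971] 0.6611364499108309
```

View pics/w4.png

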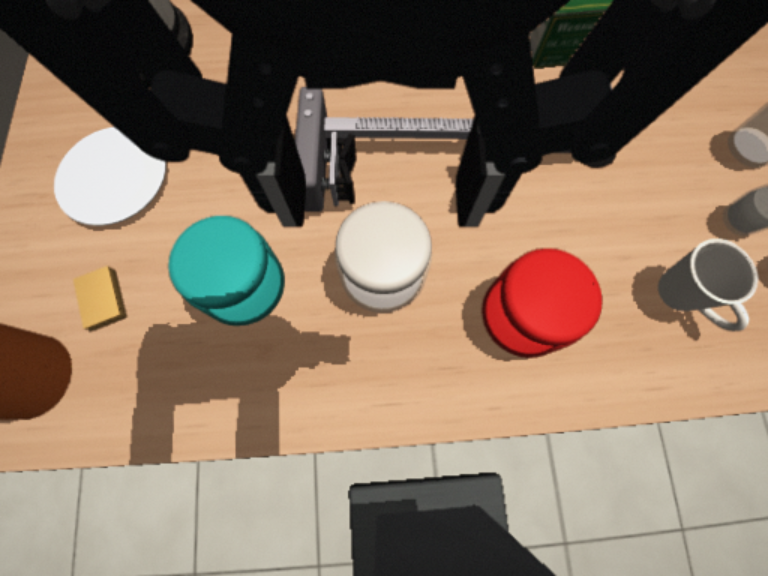

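The jar lid is at (384,245). The jaw is hidden behind the right finger, so I'll check it from the scene camera's depth, along with the jar's position.

Run:
```python
from h import *
W=np.load('pics/wrist4.npz')['W'][::-1,::-1]
P=W[130:200,220:292].reshape(-1,3);P=P[np.isfinite(P).all(1)];P=P[(P[:,2]>.07)&(P[:,2]<.082)]
print('lid',cv2.minEnclosingCircle((P[:,:2]*1000).astype(np.float32)),P.min(0),P.max(0))
im,d,K,D,T=grab('scene');W=cloud(d,K,D,T).reshape(-1,3);W=W[np.isfinite(W).all(1)]
def sel(x0,x1,y0,y1,z0,z1): 
    P=W[(W[:,0]>x0)&(W[:,0]<x1)&(W[:,1]>y0)&(W[:,1]<y1)&(W[:,2]>z0)&(W[:,2]<z1)];return len(P),np.round(P.min(0),3),np.round(P.max(0),3)
print('house',sel(.55,.65,-.16,.1,.082,.092))
print('jar',sel(.40,.51,.02,.14,.07,.08))
print('slidarm',sel(.525,.57,-.1,.09,.045,.062))
```

```text
lid ((458.85174560546875, 82.14541625976562), 40.363826751708984) [0.41871293 0.04192524 0.07002843] [0.49819452 0.12144734 0.07822412]
house (96, array([ 0.569, -0.146,  0.082]), array([ 0.605, -0.093,  0.09 ]))
jar (299, array([0.415, 0.039, 0.07 ]), array([0.494, 0.121, 0.079]))
slidarm (75, array([ 0.525, -0.042,  0.046]), array([ 0.57 , -0.007,  0.058]))
```

The jaw housing is at y -0.146…-0.093, fully back at the foot block. Next I'll go down behind the jar.

Emit:
apply_moves(
  series=[
    {"fingers": 87, "tx": 0, "ty": -0.1, "tz": 6, "turn": 0},
    {"fingers": 87, "tx": 0, "ty": -0.1, "tz": 12, "turn": 0},
    {"fingers": 87, "tx": 0, "ty": -0.1, "tz": 18, "turn": 0},
    {"fingers": 87, "tx": 0, "ty": -0.1, "tz": 21.5, "turn": 0},
    {"fingers": 87, "tx": 0, "ty": -0.1, "tz": 22.5, "turn": 0},
    {"fingers": 87, "tx": 0, "ty": -0.1, "tz": 22.5, "turn": 0},
  ],
)

```text
clock: 8.2
ee_pos: [0.3998, 0.0861, 0.0244]
tcp_rot: [-3.141, -0.001, 3.064]
force: [-0.2, 0.9, -0.4]
width: 0.663
finger_force: 0.0
```

Emit:
apply_moves(
  series=[
    {"fingers": 87, "tx": -0.8, "ty": 0, "tz": 0, "turn": 0},
    {"fingers": 87, "tx": -1.4, "ty": 0, "tz": 0, "turn": 0},
    {"fingers": 87, "tx": -1.9, "ty": 0, "tz": 0, "turn": 0},
    {"fingers": 87, "tx": -2.3, "ty": -0.1, "tz": 0, "turn": 0},
    {"fingers": 87, "tx": -2.7, "ty": -0.3, "tz": 0, "turn": 0},
    {"fingers": 87, "tx": -3.3, "ty": -0.6, "tz": 0, "turn": 0},
    {"fingers": 87, "tx": -3.9, "ty": -0.9, "tz": 0, "turn": 0},
    {"fingers": 87, "tx": -4.5, "ty": -1.2, "tz": 0, "turn": 0},
    {"fingers": 87, "tx": -4.5, "ty": -1.2, "tz": 0, "turn": 0},
  ],
)

```text
clock: 9.32
ee_pos: [0.4445, 0.0705, 0.0244]
tcp_rot: [-3.141, 0.002, 3.064]
force: [-1.2, 0.1, 0.3]
width: 0.662
finger_force: 0.0
```

```bash
cat > c.py <<'E'
from h import *
s=manip.sense(); print(s['clock'],s['ee_pos'],s['tcp_rot'],s['force'],s['width'])
O=np.array([.605,.061]);ps=-.078;M=np.array([[np.cos(ps),np.sin(ps)],[-np.sin(ps),np.cos(ps)]])
print('tcp clamp mm',1000*M@(s['ee_pos'][:2]-O))
im,d,K,D,T=grab('scene');W=cloud(d,K,D,T).reshape(-1,3);W=W[np.isfinite(W).all(1)]
C=np.c_[(W[:,:2]-O)@M.T,W[:,2]]*1000
def sel(n,x0,x1,y0,y1,z0,z1):
    P=C[(C[:,0]>x0)&(C[:,0]<x1)&(C[:,1]>y0)&(C[:,1]<y1)&(C[:,2]>z0)&(C[:,2]<z1)]
    if len(P): print(n,len(P),np.round(np.percentile(P,2,0)),np.round(np.percentile(P,98,0)))
sel('house',-25,25,-230,30,82,92); sel('lid',-200,0,-65,60,70,80); sel('slidarm',-78,-30,-110,0,45,62)
cv2.imwrite('pics/scene_last.png',cv2.resize(im[140:260,200:360],(800,600),interpolation=cv2.INTER_CUBIC))
im,*_=grab('side');cv2.imwrite('pics/side_last.png',cv2.resize(im[150:270,190:350],(800,600),interpolation=cv2.INTER_CUBIC))
E
python3 c.py
```

```text
9.325 [0.44451186 0.07049405 0.02439472] [-3.14110712e+00  2.10251185e-03  3.06432402e+00] [-1.180361    0.09822834  0.26354989] 0.6618378614592392
tcp clamp mm [-160.73996874   -3.04019802]
house 106 [ -20. -204.   82.] [  13. -158.   88.]
lid 188 [-176.  -60.   70.] [-87.  38.  79.]
slidarm 83 [ -78. -103.   45.] [-31. -76.  58.]
```

Emit:
apply_moves(
  series=[
    {"fingers": 87, "tx": -0.5, "ty": -0.3, "tz": 0, "turn": 0},
    {"fingers": 87, "tx": -1.1, "ty": -0.6, "tz": 0, "turn": 0},
    {"fingers": 87, "tx": -1.7, "ty": -0.9, "tz": 0, "turn": 0},
    {"fingers": 87, "tx": -2.2, "ty": -1.1, "tz": 0, "turn": 0},
    {"fingers": 87, "tx": -2.2, "ty": -1.1, "tz": 0, "turn": 0},
  ],
)

```text
clock: 10.05
ee_pos: [0.4653, 0.0581, 0.0245]
tcp_rot: [-3.141, 0.001, 3.064]
force: [-0.8, -0.9, -0.8]
width: 0.658
finger_force: 0.0
```

```bash
python3 c.py
python3 - <<'E'
import cv2
a=cv2.imread('pics/scene_last.png');b=cv2.imread('pics/side_last.png')
import numpy as np
cv2.imwrite('pics/m1.png',np.hstack([cv2.resize(a,(400,300)),cv2.resize(b,(400,300))]))
E
```

```text
10.05 [0.46530058 0.05805558 0.0245067 ] [-3.14135203e+00  1.35149867e-03  3.06443564e+00] [-0.83042321 -0.93885277 -0.80858106] 0.6578490286048603
tcp clamp mm [-139.04523347  -13.82097647]
house 102 [ -19. -206.   82.] [  12. -158.   87.]
lid 167 [-156.  -53.   70.] [-65.  23.  79.]
slidarm 89 [ -78. -103.   47.] [-31. -40.  58.]
```

View pics/m1.png

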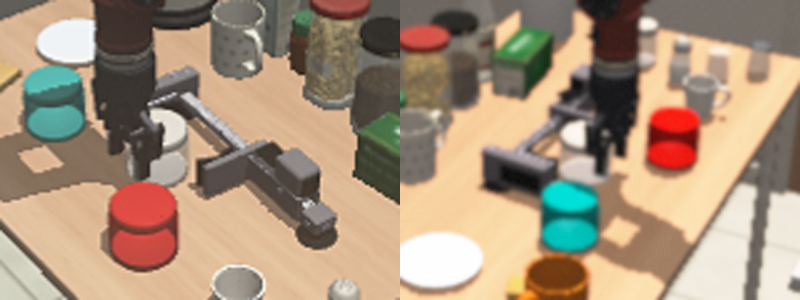

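The jar is moving cleanly in the finger cradle and stands in front of the open mouth (lid front at clamp x -65, so its centre is near -105, -13). I'll push it straight in to the bar.

Emit:
apply_moves(
  series=[
    {"fingers": 87, "tx": -0.7, "ty": -0.1, "tz": 0, "turn": 0},
    {"fingers": 87, "tx": -1.4, "ty": -0.1, "tz": 0, "turn": 0},
    {"fingers": 87, "tx": -2.1, "ty": -0.1, "tz": 0, "turn": 0},
    {"fingers": 87, "tx": -2.8, "ty": -0.1, "tz": 0, "turn": 0},
    {"fingers": 87, "tx": -3.5, "ty": -0.1, "tz": 0, "turn": 0},
    {"fingers": 87, "tx": -4.2, "ty": -0.1, "tz": 0, "turn": 0},
    {"fingers": 87, "tx": -4.7, "ty": -0.1, "tz": 0, "turn": 0},
    {"fingers": 87, "tx": -5.0, "ty": -0.1, "tz": 0, "turn": 0},
  ],
)

```text
clock: 11.15
ee_pos: [0.5134, 0.0537, 0.0241]
tcp_rot: [-3.142, -0.003, 3.065]
force: [-5.1, 0.9, 3.1]
width: 0.657
finger_force: 2.6
```

Emit:
apply_moves(
  series=[
    {"fingers": 87, "tx": -0.2, "ty": 0, "tz": 0, "turn": 0},
    {"fingers": 87, "tx": -0.4, "ty": 0, "tz": 0, "turn": 0},
    {"fingers": 87, "tx": -0.4, "ty": 0, "tz": 0, "turn": 0},
  ],
)

```text
clock: 11.52
ee_pos: [0.5136, 0.0537, 0.0238]
tcp_rot: [-3.141, -0.011, 3.065]
force: [-12.0, 1.6, 9.3]
width: 0.661
finger_force: 6.9
```

```bash
python3 c.py
```

```text
11.525 [0.51356843 0.05368418 0.02375663] [-3.14113953 -0.01072463  3.06500831] [-12.0210288    1.59922073   9.28899956] 0.6613359275833
tcp clamp mm [-90.58351955 -14.41800598]
house 103 [ -20. -204.   82.] [  13. -158.   87.]
lid 148 [-107.  -55.   70.] [-16.  36.  79.]
slidarm 133 [ -77. -104.   46.] [-30. -48.  61.]
```

Emit:
apply_moves(
  series=[
    {"fingers": 87, "tx": 1, "ty": 0, "tz": 0, "turn": 0},
    {"fingers": 87, "tx": 4, "ty": 0, "tz": 0, "turn": 0},
    {"fingers": 87, "tx": 7, "ty": 0, "tz": -3, "turn": 0},
    {"fingers": 87, "tx": 9, "ty": 0, "tz": -8, "turn": 0},
    {"fingers": 87, "tx": 9, "ty": 0, "tz": -14, "turn": 0},
    {"fingers": 87, "tx": 9, "ty": 0, "tz": -20, "turn": 0},
    {"fingers": 87, "tx": 9, "ty": 0, "tz": -22, "turn": 0},
    {"fingers": 87, "tx": 9, "ty": 0, "tz": -22, "turn": 0},
  ],
)

```text
clock: 12.62
ee_pos: [0.4305, 0.0602, 0.2471]
tcp_rot: [3.141, 0.008, 3.065]
force: [0.5, -0.0, -0.8]
width: 0.658
finger_force: 0.0
```

```bash
cat > w.py <<'E'
from h import *
O=np.array([.605,.061]);ps=-.078;M=np.array([[np.cos(ps),np.sin(ps)],[-np.sin(ps),np.cos(ps)]])
s=manip.sense();print(s['clock'],s['ee_pos'],s['force'])
im,d,K,D,T=grab('wrist');W=cloud(d,K,D,T)
C=np.dstack([(W[...,:2]-O)@M.T,W[...,2]])*1000
C=C.reshape(-1,3);C=C[np.isfinite(C).all(1)]
def sel(n,x0,x1,y0,y1,z0,z1):
    P=C[(C[:,0]>x0)&(C[:,0]<x1)&(C[:,1]>y0)&(C[:,1]<y1)&(C[:,2]>z0)&(C[:,2]<z1)]
    if len(P)>9: print(n,len(P),np.round(np.percentile(P,1,0),1),np.round(np.percentile(P,99,0),1))
    return P
L=sel('lid',-200,0,-65,60,71,80)
print('lid circle',cv2.minEnclosingCircle(L[:,:2].astype(np.float32)),'plane',np.linalg.lstsq(np.c_[L[:,:2],np.ones(len(L))],L[:,2],rcond=None)[0])
sel('barfree',-15,15,-5,30,34,45);sel('fixarm',-85,40,60,100,57,66);sel('fixpad',-78,-20,20,62,44,54);sel('slidpad',-78,-20,-80,-40,44,54);sel('slidarm',-85,-20,-110,-50,54,60);sel('house',-25,25,-230,30,82,92);sel('foot',-25,25,-245,-208,34,42)
cv2.imwrite('pics/w_last.png',cv2.resize(cv2.rotate(im,cv2.ROTATE_180),(768,576)))
E
python3 w.py
```

```text
12.625 [0.43046304 0.06018399 0.24714957] [ 0.46095693 -0.00897298 -0.83393687]
lid 2519 [-87.2 -50.2  71.7] [-14.2  24.   77.2]
lid circle ((-49.394691467285156, -13.249823570251465), 39.93666076660156) plane [5.96469148e-03 1.32457852e-03 7.56742296e+01]
barfree 53 [-7.  16.2 34.9] [ 7.4 29.8 40.2]
fixarm 118 [-84.9  70.3  57.3] [26.4 93.6 63.5]
fixpad 353 [-77.3  22.6  44.3] [-23.4  58.3  53.7]
slidpad 125 [-77.9 -79.7  44.5] [-25.6 -44.6  53.7]
slidarm 19 [-66.2 -54.6  54.6] [-47.8 -51.2  59.6]
foot 135 [ -16.6 -238.9   34. ] [  -4.7 -209.3   39.3]
```

The jar stands upright at clamp (-49.4, -13.2) against the bar. Now I'll go behind the jaw housing with the fingers shut.

Emit:
apply_moves(
  series=[
    {"fingers": 255, "tx": -4, "ty": -5, "tz": 0, "turn": 0},
    {"fingers": 255, "tx": -8, "ty": -10, "tz": 0, "turn": 0},
    {"fingers": 255, "tx": -12, "ty": -15, "tz": 0, "turn": 0},
    {"fingers": 255, "tx": -16, "ty": -20, "tz": 0, "turn": 0},
    {"fingers": 255, "tx": -17.3, "ty": -22, "tz": 4, "turn": 0},
    {"fingers": 255, "tx": -17.3, "ty": -22, "tz": 10, "turn": 0},
    {"fingers": 255, "tx": -17.3, "ty": -22, "tz": 14, "turn": 0},
    {"fingers": 255, "tx": -17.3, "ty": -22, "tz": 14, "turn": 0},
  ],
)

```text
clock: 13.68
ee_pos: [0.5784, -0.1703, 0.0969]
tcp_rot: [3.137, -0.013, 3.065]
force: [-0.6, 0.1, 0.3]
width: 0.004
finger_force: 0.0
```

```bash
python3 w.py 2>&1 | grep -v lid; python3 c.py
```

```text
13.675 [ 0.57842596 -0.17028438  0.09692034] [-0.58684263  0.13161105  0.33062826]
house 3813 [ -16.4 -204.2   82.3] [  16.3 -155.7   87.6]
foot 1400 [ -16.2 -241.1   34.5] [  14.9 -208.7   39.7]
13.725 [ 0.5812361  -0.17128679  0.10061104] [ 3.13926801 -0.00693355  3.06471924] [ 0.22915181 -0.22304638  0.31819567] 0.00138959074027996
tcp clamp mm [  -5.59164707 -233.43223402]
house 98 [ -20. -206.   82.] [  12. -159.   88.]
lid 285 [-90. -52.  70.] [-18.  20.  79.]
slidarm 138 [ -77. -103.   45.] [-32. -42.  61.]
```

Emit:
apply_moves(
  series=[
    {"fingers": 255, "tx": -0.2, "ty": 0, "tz": 2.5, "turn": 0},
    {"fingers": 255, "tx": -0.2, "ty": 0, "tz": 4.8, "turn": 0},
    {"fingers": 255, "tx": -0.2, "ty": 0, "tz": 4.8, "turn": 0},
    {"fingers": 255, "tx": -0.2, "ty": 0.8, "tz": 4.8, "turn": 0},
    {"fingers": 255, "tx": -0.2, "ty": 1.5, "tz": 4.8, "turn": 0},
    {"fingers": 255, "tx": -0.2, "ty": 2.1, "tz": 4.8, "turn": 0},
    {"fingers": 255, "tx": -0.2, "ty": 2.7, "tz": 4.8, "turn": 0},
  ],
)

```text
clock: 14.7
ee_pos: [0.5897, -0.1472, 0.0585]
tcp_rot: [-3.138, 0.004, 3.066]
force: [-1.1, -7.0, 3.5]
width: -0.002
finger_force: 3.2
```

Emit:
apply_moves(
  series=[
    {"fingers": 255, "tx": 0, "ty": 0.5, "tz": 0, "turn": 0},
    {"fingers": 255, "tx": 0, "ty": 1.0, "tz": 0, "turn": 0},
    {"fingers": 255, "tx": 0, "ty": 1.5, "tz": 0, "turn": 0},
    {"fingers": 255, "tx": 0, "ty": 2.0, "tz": 0, "turn": 0},
    {"fingers": 255, "tx": 0, "ty": 2.5, "tz": 0, "turn": 0},
    {"fingers": 255, "tx": 0, "ty": 2.5, "tz": 0, "turn": 0},
  ],
)

```text
clock: 15.45
ee_pos: [0.5915, -0.1213, 0.0577]
tcp_rot: [-3.14, 0.004, 3.065]
force: [1.5, -5.2, 2.3]
width: -0.0
finger_force: 2.3
```

```bash
python3 c.py
```

```text
15.45 [ 0.59148782 -0.12129473  0.05771164] [-3.14007464  0.0036398   3.06512176] [ 1.53679061 -5.23579103  2.26664141] -0.0002888547232095986
tcp clamp mm [   0.7334826  -182.79334925]
house 74 [ -21. -194.   82.] [   0. -119.   92.]
lid 279 [-92. -37.  70.] [-19.  33.  78.]
slidarm 120 [-77. -65.  46.] [-31. -33.  60.]
```

Emit:
apply_moves(
  series=[
    {"fingers": 255, "tx": 0, "ty": 0.25, "tz": 0, "turn": 0},
    {"fingers": 255, "tx": 0, "ty": 0.5, "tz": 0, "turn": 0},
    {"fingers": 255, "tx": 0, "ty": 0.5, "tz": 0, "turn": 0},
  ],
)

```text
clock: 15.92
ee_pos: [0.5915, -0.1182, 0.0574]
tcp_rot: [-3.137, 0.003, 3.065]
force: [0.7, -9.4, 3.6]
width: -0.0
finger_force: 4.7
```

Emit:
apply_moves(
  series=[
    {"fingers": 255, "tx": 0, "ty": 0.2, "tz": 0, "turn": 0},
    {"fingers": 255, "tx": 0, "ty": 0.4, "tz": 0, "turn": 0},
    {"fingers": 255, "tx": 0, "ty": 0.4, "tz": 0, "turn": 0},
  ],
)

```text
clock: 16.3
ee_pos: [0.5918, -0.115, 0.0574]
tcp_rot: [-3.136, 0.003, 3.066]
force: [-0.1, -11.5, 3.6]
width: 0.005
finger_force: 5.8
```

Emit:
apply_moves(
  series=[
    {"fingers": 255, "tx": 0, "ty": 0.15, "tz": 0, "turn": 0},
    {"fingers": 255, "tx": 0, "ty": 0.3, "tz": 0, "turn": 0},
    {"fingers": 255, "tx": 0, "ty": 0.3, "tz": 0, "turn": 0},
  ],
)

```text
clock: 16.68
ee_pos: [0.592, -0.1129, 0.0575]
tcp_rot: [-3.135, 0.003, 3.066]
force: [0.5, -13.0, 2.9]
width: -0.001
finger_force: 6.9
```

Emit:
apply_moves(
  series=[
    {"fingers": 255, "tx": 0, "ty": 0.15, "tz": 0, "turn": 0},
    {"fingers": 255, "tx": 0, "ty": 0.3, "tz": 0, "turn": 0},
    {"fingers": 255, "tx": 0, "ty": 0.3, "tz": 0, "turn": 0},
  ],
)

```text
clock: 17.05
ee_pos: [0.5921, -0.112, 0.0575]
tcp_rot: [-3.131, 0.003, 3.067]
force: [0.7, -19.8, 2.6]
width: 0.0
finger_force: 9.6
```

The force rose to 20 N and the jaw stalled, so the sprung pad is fully in. I'll back off, lift clear and check.

Emit:
apply_moves(
  series=[
    {"fingers": 255, "tx": 0, "ty": -0.6, "tz": 0, "turn": 0},
    {"fingers": 255, "tx": 0, "ty": -1.5, "tz": 0, "turn": 0},
    {"fingers": 255, "tx": 0, "ty": -3, "tz": 0, "turn": 0},
    {"fingers": 255, "tx": 0, "ty": -3.5, "tz": -4, "turn": 0},
    {"fingers": 255, "tx": 3, "ty": -1, "tz": -10, "turn": 0},
    {"fingers": 255, "tx": 8, "ty": 4, "tz": -16, "turn": 0},
    {"fingers": 255, "tx": 12, "ty": 9, "tz": -20, "turn": 0},
    {"fingers": 255, "tx": 16, "ty": 12, "tz": -22, "turn": 0},
    {"fingers": 255, "tx": 16, "ty": 15, "tz": -22, "turn": 0},
    {"fingers": 255, "tx": 16, "ty": 15, "tz": -22, "turn": 0},
  ],
)

```text
clock: 18.3
ee_pos: [0.4423, 0.0589, 0.278]
tcp_rot: [3.14, 0.003, 3.07]
force: [0.3, 0.3, -0.5]
width: -0.001
finger_force: 0.0
```

```bash
python3 w.py;  python3 c.py
```

```text
18.3 [0.4423048  0.0589486  0.27804745] [ 0.26310278  0.29961634 -0.46773021]
lid 937 [-89.  -14.6  71.7] [-25.2  48.1  77.3]
lid circle ((-51.912635803222656, 11.49161434173584), 40.12087631225586) plane [ 1.88968459e-02 -3.31656905e-03  7.66533344e+01]
fixarm 813 [-84.6  70.3  57.5] [-6.7 93.4 64.4]
fixpad 178 [-77.4  42.7  45.2] [-24.6  61.6  53.9]
slidpad 58 [-78.  -54.9  45.1] [-24.2 -40.8  53.9]
slidarm 65 [-77.2 -54.1  54.1] [-34.2 -50.4  58.4]
house 238 [ -17.1 -157.1   82.2] [   5.5 -118.5   87.5]
foot 372 [ -16.5 -239.4   34.5] [  15.2 -208.6   39.6]
18.35 [0.44253894 0.05754586 0.27698103] [3.14117679e+00 1.46063749e-03 3.06865541e+00] [ 0.1790575   0.28090078 -0.48502235] -0.0032958471989718396
tcp clamp mm [-161.69794883  -16.1027596 ]
house 98 [ -20. -159.   82.] [  12. -112.   88.]
lid 277 [-91. -29.  70.] [-20.  43.  78.]
slidarm 127 [-77. -56.  47.] [-31. -21.  61.]
```

View pics/w_last.png

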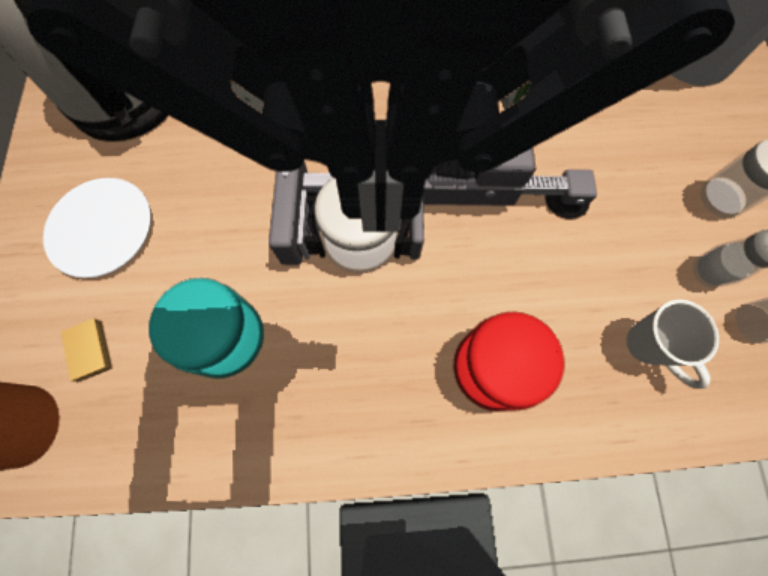

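The jar is held between both pads at clamp x ≈ -52, in the grooves. The jaw housing shows at about (505,165), with its rear at -158, so the jaw is at about 0.048 with almost no slip-back. The bystanders are where they were and the arm is clear, so I'll hand in.

```bash
python3 -c "
from plant import manip; print(manip.sign_off())"
```

```text
the job is handed in; nothing more can be done
None
```

The jar stands upright against the bar, held between both pads with the jaw at about 0.048 m; I pushed until the jaw stalled at about 20 N and handed the job in at about 18 s of the 58 s allowed.

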